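# Isolate the coffee pump, refit its bleed knob and hold it pressed

## Robot

A 6-joint arm with a two-finger parallel gripper is mounted at the origin on the work surface. World frame = base frame: x ahead of the robot, y to its left, z up, the work surface at z = 0. Lengths are in m, angles in rad, forces in N, time in s.
With the tool pointing down it reaches from about 0.275 to 0.875 m from the base axis. Payload 12.5 kg.
Tool frame: the origin (TCP) lies at the very end of the fingers, on their centre line; the grasp point (between the pads) lies behind it (robot.hold_point_z is the z of the grasp point in the tool frame, in m); z points along the fingers, y is the line along which they close (so a half turn about z gives the same grasp; the last joint's range is limited). The gripper opens to 85 mm and grips with 20 to 120 N. Pads are 22 mm wide; open, the fingers measure 114 mm over their backs; the gripper's body (76 mm by 85 mm) begins 54 mm behind the grasp point. The pads swing forward as they close: fully open they stand 13 mm farther back than shut.
Start: joints at [1.2, 0.351, 1.652, -0, 1.139, -0.085], TCP at [0.155, 0.528, 0.231] pointing down, gripper open.
Joint ranges: [-2.75, 2.75], [-0.79, 2.1], [0.01, 2.65], [-1.57, 4.71], [0.07, 3.14], [-2.87, 2.87]. Speed limits (rad/s): [2.22, 2.22, 2.79, 3.14, 3.14, 3.14].

## Interface

Orientations are given as a unit quaternion [x, y, z, w].
In Python, from bench import readout, cams, ticket, robot gives the robot as it stands.
- The arm moves only by the tool jog_arm, never from a script. Its argument "series" is a list of rows, each an object with "jaw": the opening, from 0 (shut) to 1 (fully open); "delta_pos": the shift along the tool's x, y, z in mm, a list of three; "rotation": the turn, a rotation vector about the tool's x, y, z in rad, a list of three. In form: [{"jaw": jaw, "delta_pos": [dx, dy, dz], "rotation": [ax, ay, az]}, ...]. A call has 1 to 8 rows; each row is the pose to reach, as a shift and turn from the pose commanded when the call began, along the tool's axes at that moment; what a row does not reach only later rows make up. A row lasts 1/8 s, in which the tool goes at most 62.5 mm and 10.7 degrees, less where a joint would pass 70% of its speed; a pose out of reach is approached as far as the arm can. A call with a gripper value outside its range is refused whole. The fingers move at their own pace and stop on an object; "force" is the grip in N (left out, the last holds). Time passes only in rows, so rows that repeat a pose let the fingers close. It gives the time, the measured TCP pose, the force, the opening and the grip force at its end, in the units of the state.
- readout.observe(): the state, without advancing time (a new reading comes with each control period).
- cams.get_image(name): name is "scene" or "top" or "wrist"; returns (picture, depth): 480x640x3 uint8, red, green, blue; 480x640 float32, m along the optical axis (not along the pixel's ray), 0 where there is no reading.
- cams.camera_params(name): a dict with "fx", "fy", "cx", "cy" (pixels), "eye" and "attitude" of the camera in the world. Camera axes: x right, y down, z forward; pixel columns grow to the right and rows downward; lengths in m; the calibration is good to about 2 mm. A picture is of the moment at which its call begins: read the wrist's pose just before it. camera_params takes no time and is no camera call; for the wrist camera it gives the pose at the moment of the call.
- ticket.job_done(): hands the job in; it is judged then, once.
The state is a dict: "clock": time; "q": joint angles; "dq": joint speeds; "tau": joint torques, N m; "position": TCP position; "tool_rot": TCP orientation; "ft_force": force on the tool from outside, world axes, zero at the start; "torque": the same for the moment, N m; "finger_gap": opening from 0.0 (shut) to 1.0 (fully open); "grip_force": force on a finger pad.
Only numpy, scipy, OpenCV 4.12 (cv2) and the standard library are available. Lean on these libraries where they do the work, as an engineer would, in place of code of your own. Each camera call takes 0.05 s, during which the arm holds its last target. There are 200 camera calls.

## Task

Flip the pump unit's red toggle over to off (to the green-marked side) first. Then pick the black knob off the rubber mat, turn it so its white pointer lines up with the white mark beside the brass D-shaped spindle, push it fully onto the spindle and press it well down against its spring to bleed the pump. Finish while still holding the knob pressed down; do not let go, and leave the tamper, milk jug, paper cup and stack of lids where they stand.

Things in the scene. Friction and masses are not known exactly. Their poses are not given: they have to be found in the camera images.
- pump: Brushed-steel pump box, 170 (its x) x 280 (its y) x 80 mm high, fixed on the counter; its place and yaw vary. Origin: centre of its underside, z up. On its flat top (80 mm over the counter) the toggle switch and the bleed spindle stand side by side, about 150 mm apart along its y; which is on which side varies.
- isolator_base: Fixed black base of the toggle switch, 75 x 50 x 22 mm, on top of the pump. Origin: centre of its underside, z up. The lever's hinge lies along its y axis, 22 mm above the origin. The base has a red mark on its -x end (on) and a green mark on its +x end (off).
- isolator (a joint): Toggle lever angle, rad: 0 = on, leaning 0.5 rad to the -x side (red mark) of isolator_base; 1.0 = off, leaning 0.5 rad to the +x side (green mark). Over-centre: pushed past upright (0.5) it drops by its own weight to the far stop; pushing its ball takes under 1 N.
- isolator_tip (a point): Centre of the red ball, 26 mm across, on the end of the toggle's 10 mm thick rod, 65 mm from the hinge.
- spindle: Fixed round dark bezel, 64 mm across and 12 mm high, on top of the pump; a brass spindle (stem) stands up from its centre. Origin: centre of the bezel's underside, z up. Its yaw varies. A white mark on its +x side shows the side on which the stem has its flat; the stem does not turn.
- stem_top (a point): Centre of the stem's flat top end, moving with the stem; at rest 44 mm above the spindle origin. The stem is 16 mm in diameter with a flat 4.5 mm from its axis on the spindle's +x side; its top 8 mm taper to 7 mm across (lead-in).
- stem (a joint): How far the stem is pressed down, m: 0 = up, 0.010 = bottom stop. Spring loaded: 4 N to start it, 7 N at 0.005, 10 N at 0.010; comes back up if released.
- knob: Loose black 12-sided knob, about 47 mm across, about 0.09 kg, standing upright on the mat, bore down. Origin: centre of its underside, z up. Skirt 22 mm high; on it a grip bar along its x axis, 44 long (x) x 14 wide (y), from 22 to 46 mm above the origin. A white pointer line on the bar top and the skirt marks its +x side. The D bore is described under knob_socket.
- knob_socket (a point): Centre of the closed upper end of the knob's bore, 18 mm above the knob origin; it meets stem_top when the knob is fully on (underside then 14 mm above the bezel). The bore opens downward, 18 mm deep, 17.6 mm wide, its flat 5.5 mm from the axis on the knob's +x side: it goes on only when the knob's x axis points along the spindle's x axis, within about 0.1 rad.
- knob_pointer (a point): Outer end of the white pointer on the knob's bar, 22 mm from the axis on the +x side, 46 mm above the knob origin.
- mat: Light grey rubber tamping mat, 220 (x) x 150 (y) x 6 mm, fixed on the counter. Origin: centre of its underside. The knob stands on its -x half, the tamper on its +x half.
- tamper: Steel coffee tamper, 54 mm across, 86 mm tall, on the mat. Bystander; origin at its foot.
- milk_jug: Steel milk jug with a handle, 74 mm across, 90 mm tall. Bystander; origin at its foot.
- paper_cup: Brown paper cup, 80 mm across, 100 mm tall. Bystander; origin at its foot.
- lid_stack: Stack of black cup lids, 82 mm across, 80 mm tall. Bystander; origin at its foot.
Not all that is in view belongs to the job. What is shaped like the knob but brown or purple is not meant.

How it is judged:
By the outcome, as a careful person would: the job done as asked, in the order asked, and still so for the second after the job is handed in, while the arm keeps its last pose, push and grip.
It also fails if it takes over 67 s, if anything falls off the work surface, if the arm or the gripper's body presses on something with over 40 N, if the wrist force passes 120 N, or if a joint passes its speed limit or range.

## Working session

There is one attempt and no reset: what is moved stays moved. The work goes in short steps, Python scripts to look and compute and a tool call to move; the robot and the scene stay as the last step left them, time stands still between calls to the robot, and variables do not carry over. Pictures are saved under pics/ and viewed, at most 10 in all, crops included, and the job is handed in when it is done.

Besides the shell and the picture viewer there is one more tool, called after "Emit:" by a JSON object that holds its "fn" and its "kwargs". jog_arm: Moves the arm, as the interface text tells. Its arguments: {"type":"object","properties":{"series":{"type":"array","items":{"type":"object","properties":{"jaw":{"type":"number"},"delta_pos":{"type":"array","items":{"type":"number"}},"rotation":{"type":"array","items":{"type":"number"}}}}},"force":{"type":"number"}},"required":["series"]}

```bash
ls; mkdir -p pics
python3 - <<'E'
from bench import readout, cams, robot
import cv2,numpy as np
s=readout.observe(); print({k:np.round(v,3) for k,v in s.items()}, robot.hold_point_z)
for n in ("top","scene"):
    im,d=cams.get_image(n); cv2.imwrite(f"pics/{n}0.png",im[:,:,::-1]); np.save(f"pics/{n}0.npy",d)
    print(n,cams.camera_params(n))
E
```

```text
pics
{'clock': np.float64(0.0), 'q': array([ 1.2  ,  0.351,  1.652, -0.   ,  1.139, -0.085]), 'dq': array([-0.001, -0.001, -0.001,  0.003, -0.001,  0.   ]), 'tau': array([ 3.0000e-03, -5.0610e+01, -2.9141e+01,  0.0000e+00,  4.0000e-03,
        0.0000e+00]), 'position': array([0.155, 0.527, 0.231]), 'tool_rot': array([ 0.142,  0.99 , -0.001, -0.   ]), 'ft_force': array([-0.526,  0.081,  1.479]), 'torque': array([-0.023, -0.031, -0.028]), 'grip_force': np.float64(0.0), 'finger_gap': np.float64(1.002)} -0.0187
top {'fx': 479.0226988751822, 'fy': 479.0226988751822, 'cx': 318.0558262178574, 'cy': 235.34553785090708, 'eye': array([ 0.3580309 , -0.00766115,  1.12302251]), 'attitude': array([ 0.70755987, -0.70017505,  0.07937406, -0.05304417])}
scene {'fx': 495.1511542687597, 'fy': 495.1511542687597, 'cx': 316.8781848901968, 'cy': 243.157019515975, 'eye': array([1.30563936, 0.50466379, 0.70290118]), 'attitude': array([ 0.40341927,  0.77959961, -0.42584312, -0.21939685])}
```

View pics/top0.png

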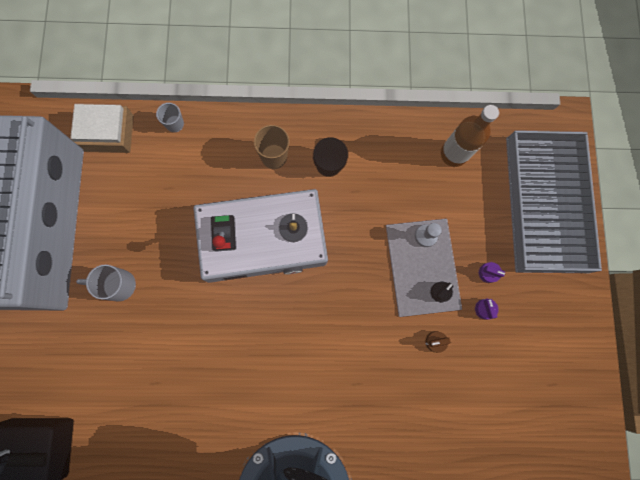

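View pics/scene0.png

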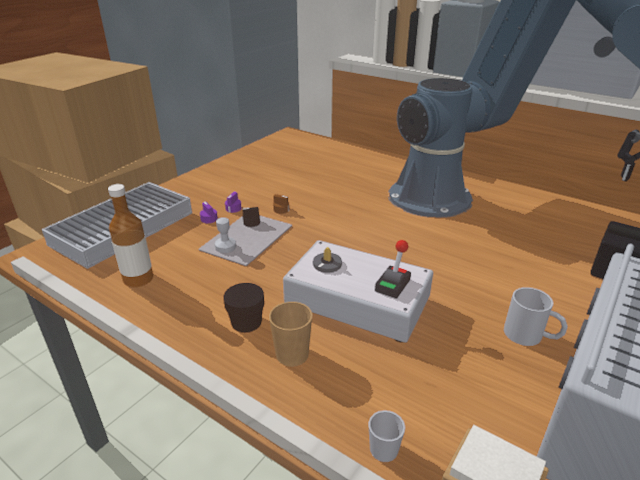

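The top view shows the black knob on the mat at (442,291). Lookalikes are purple (490,272), purple (487,309), brown (436,341) and the dark lids (330,157). I choose the black one on the mat. The toggle ball is at (221,242), its green mark at (221,217), and the spindle at (293,227). The scene view agrees: lever leaning away from green, black knob at (251,216).

```bash
cat > h.py <<'E'
import numpy as np,cv2
from scipy.spatial.transform import Rotation as R
from bench import readout,cams,robot
def ray(p,u,v):
    d=R.from_quat(p["attitude"]).apply([(u-p["cx"])/p["fx"],(v-p["cy"])/p["fy"],1.]); return np.array(p["eye"]),d
def onz(p,u,v,z):
    e,d=ray(p,u,v); return e+d*(z-e[2])/d[2]
def blob(mask):
    n,l,st,c=cv2.connectedComponentsWithStats(mask.astype(np.uint8))
    return [(int(st[i,4]),np.round(c[i],1)) for i in np.argsort(-st[1:,4])[:4]+1]
def tool(target):
    "world shift to target TCP, in tool axes (mm)"
    s=readout.observe(); return R.from_quat(s["tool_rot"]).inv().apply(np.array(target)-s["position"])*1000
E
python3 - <<'E'
from h import *
p=cams.camera_params("top"); im=cv2.imread("pics/top0.png"); hsv=cv2.cvtColor(im,cv2.COLOR_BGR2HSV); d=np.load("pics/top0.npy")
def sub(x0,y0,x1,y1):
    m=np.zeros(im.shape[:2],bool); m[y0:y1,x0:x1]=1; return m
H,S,V=[hsv[...,i].astype(int) for i in range(3)]
M={"red":((H<8)|(H>172))&(S>150)&(V>100)&sub(205,205,245,260),
"green":(H>45)&(H<80)&(S>100)&sub(205,205,245,260),
"base":(V<60)&sub(205,210,240,255),
"bezel":(V<110)&sub(275,205,312,246),
"brass":(H>12)&(H<35)&(S>90)&sub(275,205,312,246),
"mark":(V>190)&(S<60)&sub(285,205,305,222),
"knobblk":(V<50)&sub(425,275,460,306),
"pointer":(V>150)&(S<60)&sub(432,281,453,300)}
Z={"red":.159,"green":.102,"base":.102,"bezel":.092,"brass":.124,"mark":.092,"knobblk":.04,"pointer":.052}
for k,m in M.items():
    for a,c in blob(m)[:3]: print(k,a,c,np.round(onz(p,*c,Z[k]),4),"depthz",round(float(1.123-d[int(c[1]),int(c[0])]),3))
# pump outline
c=[(197,204),(318,191),(327,264),(203,279)]
print([np.round(onz(p,*x,.08),3) for x in c])
a=cv2.resize(im[200:260,200:320],(600,300),interpolation=cv2.INTER_CUBIC); b=cv2.resize(im[265:325,410:510],(500,300),interpolation=cv2.INTER_CUBIC)
o=np.zeros((600,600,3),np.uint8);o[:300]=a;o[300:,:500]=b
cv2.imwrite("pics/crop0.png",o)
E
```

```text
red 152 [220.4 242.6] [0.5235 0.155  0.159 ] depthz 0.165
green 70 [221.5 218.4] [0.5865 0.1646 0.102 ] depthz 0.085
base 297 [225.1 230.3] [0.5603 0.1557 0.102 ] depthz 0.103
base 15 [213.9 248. ] [0.5213 0.1779 0.102 ] depthz 0.097
bezel 592 [292.5 227.7] [0.5703 0.0107 0.092 ] depthz 0.101
brass 46 [293.1 225.7] [0.5681 0.0089 0.124 ] depthz 0.104
mark 38 [296.8 211.6] [0.6067 0.0018 0.092 ] depthz 0.052
mark 5 [293. 216.] [0.5966 0.01   0.092 ] depthz 0.069
mark 1 [304. 216.] [ 0.597  -0.0142  0.092 ] depthz 0.056
knobblk 313 [440.6 291.6] [ 0.4376 -0.3273  0.04  ] depthz 0.033
pointer 11 [448.9 286.7] [ 0.4479 -0.3431  0.052 ] depthz 0.042
[array([0.623, 0.224, 0.08 ]), array([ 0.658, -0.045,  0.08 ]), array([ 0.493, -0.066,  0.08 ]), array([0.457, 0.202, 0.08 ])]
```

View pics/crop0.png

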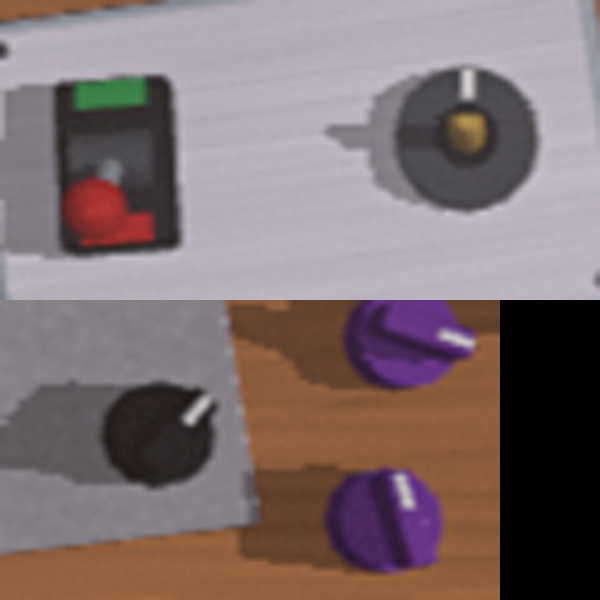

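The crop confirms the black knob, with pointer up-right at about −60° in world. The spindle mark points to +x (world), and the toggle leans to red at −x with green at +x. Toggle first.

Run:
```python
from h import *
print(np.round(tool([.48,.15,.231])))
print(R.from_quat(readout.observe()["tool_rot"]).as_matrix().round(3))
```

```text
[-418. -270.    0.]
[[-0.959  0.282 -0.   ]
 [ 0.282  0.959 -0.001]
 [ 0.    -0.001 -1.   ]]
```

Emit:
{"fn": "jog_arm", "kwargs": {"series": [{"jaw": 0,"delta_pos": [-52,-34,0],"rotation": [0,0,-0.1]},{"jaw": 0,"delta_pos": [-104,-68,0],"rotation": [0,0,-0.2]},{"jaw": 0,"delta_pos": [-156,-101,0],"rotation": [0,0,-0.285]},{"jaw": 0,"delta_pos": [-208,-135,0],"rotation": [0,0,-0.285]},{"jaw": 0,"delta_pos": [-260,-169,0],"rotation": [0,0,-0.285]},{"jaw": 0,"delta_pos": [-312,-202,0],"rotation": [0,0,-0.285]},{"jaw": 0,"delta_pos": [-365,-236,0],"rotation": [0,0,-0.285]},{"jaw": 0,"delta_pos": [-418,-270,0],"rotation": [0,0,-0.285]}], "force": 40}}

```text
clock: 1.1
position: [0.4803, 0.1497, 0.2312]
tool_rot: [0.0, 1.0, 0.0, -0.0]
ft_force: [0.6, 1.2, 0.9]
finger_gap: 0.004
grip_force: 0.0
```

Emit:
{"fn": "jog_arm", "kwargs": {"series": [{"jaw": 0,"delta_pos": [0,0,0],"rotation": [0,0,0]},{"jaw": 0,"delta_pos": [0,0,0],"rotation": [0,0,0]},{"jaw": 0,"delta_pos": [0,0,0],"rotation": [0,0,0]}]}}

```text
clock: 1.48
position: [0.4787, 0.1524, 0.2312]
tool_rot: [-0.0, 1.0, 0.0, -0.0]
ft_force: [0.4, 0.2, 0.6]
finger_gap: -0.001
grip_force: 0.0
```

Run:
```python
from h import *
s=readout.observe(); print(s["position"].round(4),s["tool_rot"].round(3),s["clock"],s["finger_gap"],tool([.48,.15,.145]).round(1))
print(cams.camera_params("wrist"))
im,d=cams.get_image("wrist"); cv2.imwrite("pics/w1.png",im[:,:,::-1])
```

```text
[0.4787 0.1524 0.2312] [-0.  1.  0. -0.] 1.475 -0.0005115320812974301 [-1.4 -2.4 86.2]
{'fx': 357.56915351230145, 'fy': 357.56915351230145, 'cx': 321.56878778400596, 'cy': 234.12825953744775, 'eye': array([0.39763616, 0.15121275, 0.37306552]), 'attitude': array([0.69739579, 0.69879101, 0.11257126, 0.11250751])}
```

View pics/w1.png

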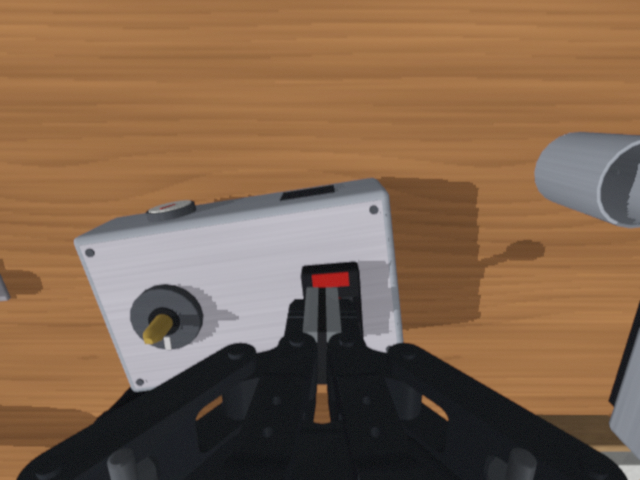

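The wrist view looks along the fingers: red mark at (330,280) directly ahead, bezel at (166,317) with white mark at (167,342). The fingers stand behind the ball, so I descend and push along +x.

Emit:
{"fn": "jog_arm", "kwargs": {"series": [{"jaw": 0,"delta_pos": [5,2,45],"rotation": [0,0,0]},{"jaw": 0,"delta_pos": [5,2,86],"rotation": [0,0,0]},{"jaw": 0,"delta_pos": [5,2,86],"rotation": [0,0,0]},{"jaw": 0,"delta_pos": [-15,4,86],"rotation": [0,0,0]},{"jaw": 0,"delta_pos": [-35,6,86],"rotation": [0,0,0]},{"jaw": 0,"delta_pos": [-55,8,86],"rotation": [0,0,0]},{"jaw": 0,"delta_pos": [-72,9,86],"rotation": [0,0,0]},{"jaw": 0,"delta_pos": [-72,9,86],"rotation": [0,0,0]}]}}

```text
clock: 2.52
position: [0.5524, 0.161, 0.1471]
tool_rot: [0.0, 1.0, 0.0, 0.001]
ft_force: [0.3, 0.2, -0.2]
finger_gap: 0.001
grip_force: 0.0
```

Emit:
{"fn": "jog_arm", "kwargs": {"series": [{"jaw": 0,"delta_pos": [40,0,0],"rotation": [0,0,0]},{"jaw": 0,"delta_pos": [60,0,-40],"rotation": [0,0,0]},{"jaw": 0,"delta_pos": [80,0,-95],"rotation": [0,0,0]},{"jaw": 1,"delta_pos": [100,-40,-100],"rotation": [0,0,0]},{"jaw": 1,"delta_pos": [120,-90,-100],"rotation": [0,0,0]},{"jaw": 1,"delta_pos": [130,-140,-100],"rotation": [0,0,0]},{"jaw": 1,"delta_pos": [130,-140,-100],"rotation": [0,0,0]},{"jaw": 1,"delta_pos": [130,-140,-100],"rotation": [0,0,0]}]}}

```text
clock: 3.52
position: [0.4211, 0.021, 0.2459]
tool_rot: [0.001, 1.0, 0.0, 0.0]
ft_force: [0.3, -0.1, 0.7]
finger_gap: 0.999
grip_force: 0.0
```

Run:
```python
from h import *
s=readout.observe(); print(s["position"].round(4),s["tool_rot"].round(3),s["clock"],s["q"].round(2))
p=cams.camera_params("wrist"); print(p)
im,d=cams.get_image("wrist"); cv2.imwrite("pics/w2.png",im[:,:,::-1])
t,d=cams.get_image("top"); hsv=cv2.cvtColor(t,cv2.COLOR_RGB2HSV); H,S,V=[hsv[...,i].astype(int) for i in range(3)]
m=((H<8)|(H>172))&(S>150)&(V>100); m[:205]=0;m[260:]=0;m[:,:205]=0;m[:,245:]=0
for a,c in blob(m): print(a,c,onz(cams.camera_params("top"),*c,.159).round(3))
```

```text
[0.4211 0.021  0.2459] [0.001 1.    0.    0.   ] 3.525 [-0.06  0.09  1.94  0.    1.1  -1.63]
{'fx': 357.56915351230145, 'fy': 357.56915351230145, 'cx': 321.56878778400596, 'cy': 234.12825953744775, 'eye': array([0.33988408, 0.01995964, 0.38768226]), 'attitude': array([0.69792355, 0.69810489, 0.11301751, 0.11304566])}
97 [217.2 211.4] [0.588 0.164 0.159]
68 [221.4 245.4] [0.518 0.153 0.159]
```

View pics/w2.png

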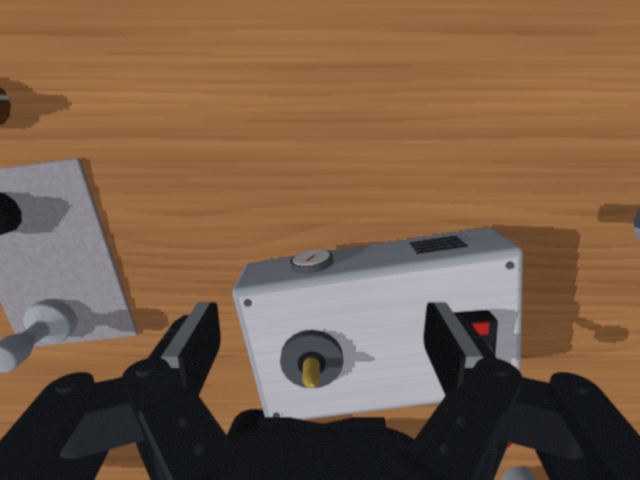

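The toggle is off: red ball now at top-view (217,211), world (0.588,0.164), as expected for the off lean. In the wrist view the bezel is at (312,359), stem top about (310,382), mat at left with the knob at the image edge (5,213). I'll measure the spindle from both wrist pictures.

```bash
cat >> h.py <<'E'
FX=dict(fx=357.56915351230145,fy=357.56915351230145,cx=321.56878778400596,cy=234.12825953744775)
def spindle(im,p,x0,y0,x1,y1,rot):
    hsv=cv2.cvtColor(im,cv2.COLOR_BGR2HSV); H,S,V=[hsv[...,i].astype(int) for i in range(3)]
    w=np.zeros(V.shape,bool); w[y0:y1,x0:x1]=1
    br=(H>12)&(H<35)&(S>110)&w
    bz=((V<115)&w)|br
    for n,m in (("brass",br),("white",(V>185)&(S<40)&cv2.dilate(bz.astype(np.uint8),np.ones((9,9))).astype(bool))): print(n,[(a,c,onz(p,*c,.124 if n=="brass" else .092).round(4)) for a,c in blob(m)[:2]])
    ys,xs=np.where(br); i=ys>=np.percentile(ys,70); print("stem far end px",xs[i].mean(),ys[i].mean(),ys.max(),onz(p,xs[i].mean(),ys[i].mean(),.124).round(4))
    cs,_=cv2.findContours((bz).astype(np.uint8),cv2.RETR_EXTERNAL,cv2.CHAIN_APPROX_NONE); c=max(cs,key=cv2.contourArea)
    x,y,ww,hh=cv2.boundingRect(c); print("bezel box",x,y,ww,hh)
    return bz
E
python3 - <<'E'
from h import *
for f,e,a,b in (("w1",[0.39763616,0.15121275,0.37306552],[0.69739579,0.69879101,0.11257126,0.11250751],(120,275,215,362)),("w2",[0.33988408,0.01995964,0.38768226],[0.69792355,0.69810489,0.11301751,0.11304566],(272,322,350,400))):
    im=cv2.imread(f"pics/{f}.png"); p=dict(FX,eye=np.array(e),attitude=np.array(a)); print(f); bz=spindle(im,p,*b,None)
    c=[];
    cs,_=cv2.findContours(bz.astype(np.uint8),cv2.RETR_EXTERNAL,cv2.CHAIN_APPROX_NONE); c=max(cs,key=cv2.contourArea)[:,0]
    g=np.array([onz(p,u,v,.092) for u,v in c]); print("extent z=.092",g.min(0).round(3),g.max(0).round(3))
W=cv2.imread("pics/w1.png")[270:365,110:225]; Q=cv2.imread("pics/w2.png")[320:405,270:355]
cv2.imwrite("pics/c12.png",np.hstack([cv2.resize(W,(480,400),interpolation=2),cv2.resize(Q,(320,320),interpolation=2)[:400] if 0 else cv2.copyMakeBorder(cv2.resize(Q,(320,320),interpolation=2),0,80,0,0,0)]))
E
```

```text
w1
brass [(565, array([157.4, 328.4]), array([0.5602, 0.0195, 0.124 ]))]
white [(559, array([153., 319.]), array([ 0.5713, -0.    ,  0.092 ])), (76, array([204.8, 353.9]), array([0.6084, 0.0428, 0.092 ]))]
stem far end px 152.53513513513514 336.97297297297297 343 [0.5682 0.0144 0.124 ]
bezel box 131 284 73 65
extent z=.092 [ 0.537 -0.02   0.092] [0.602 0.045 0.092]
w2
brass [(448, array([310.6, 371.7]), array([0.5568, 0.0102, 0.124 ]))]
white [(36, array([282.4, 339.5]), array([ 0.5455, -0.0179,  0.092 ])), (10, array([277.4, 355.4]), array([ 0.5638, -0.0234,  0.092 ]))]
stem far end px 310.36170212765956 381.0425531914894 386 [0.567  0.0099 0.124 ]
bezel box 280 330 64 57
extent z=.092 [ 0.535 -0.021  0.092] [0.601 0.041 0.092]
```

View pics/c12.png

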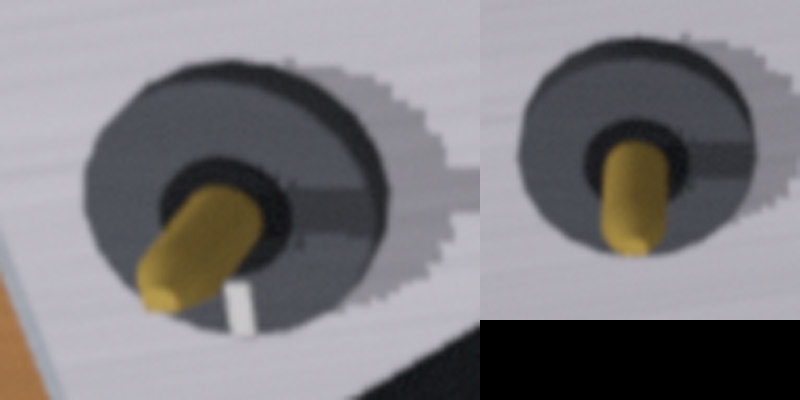

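The crops show the stem top at w1 (149.5,341) and w2 (310.4,385), bezel face centre at w1 (165,319) and w2 (312,361). The white mark runs in w1 from (166.5,337) to (168.7,349.6).

Run:
```python
from h import *
p1=dict(FX,eye=np.array([0.39763616,0.15121275,0.37306552]),attitude=np.array([0.69739579,0.69879101,0.11257126,0.11250751]))
p2=dict(FX,eye=np.array([0.33988408,0.01995964,0.38768226]),attitude=np.array([0.69792355,0.69810489,0.11301751,0.11304566]))
P=cams.camera_params("top")
for n,p,c,z in (("stem1",p1,(149.5,340.8),.124),("stem2",p2,(310.4,385.3),.124),("stemtop",P,(293.1,225.7),.124),("bz1",p1,(165.1,318.9),.092),("bz2",p2,(311.8,361.4),.092),("m0",p1,(166.5,337.2),.092),("m1",p1,(168.7,349.6),.092),("Tmark0",P,(293.6,214.2),.092),("Tmark1",P,(293.6,220),.092)): print(n,onz(p,*c,z).round(4))
# knob target view: camera above knob
s=readout.observe(); print(R.from_quat(s["tool_rot"]).inv().apply([.4376-s["position"][0],-.3273-s["position"][1],0])*1000)
```

```text
stem1 [0.5719 0.0114 0.124 ]
stem2 [0.5717 0.0099 0.124 ]
stemtop [0.5681 0.0089 0.124 ]
bz1 [0.5712 0.0109 0.092 ]
bz2 [0.5708 0.0103 0.092 ]
m0 [0.5904 0.0096 0.092 ]
m1 [0.6037 0.0098 0.092 ]
Tmark0 [0.6007 0.0088 0.092 ]
Tmark1 [0.5876 0.0085 0.092 ]
[-1.61750888e+01 -3.48802001e+02 -3.91955442e-02]
```

Emit:
{"fn": "jog_arm", "kwargs": {"series": [{"jaw": 1,"delta_pos": [-2,-50,0],"rotation": [0,0,0.15]},{"jaw": 1,"delta_pos": [-4,-100,0],"rotation": [0,0,0.3]},{"jaw": 1,"delta_pos": [-7,-150,0],"rotation": [0,0,0.45]},{"jaw": 1,"delta_pos": [-9,-200,0],"rotation": [0,0,0.6]},{"jaw": 1,"delta_pos": [-11,-250,0],"rotation": [0,0,0.75]},{"jaw": 1,"delta_pos": [-14,-300,0],"rotation": [0,0,0.9]},{"jaw": 1,"delta_pos": [-16,-349,0],"rotation": [0,0,1.05]},{"jaw": 1,"delta_pos": [-16,-349,0],"rotation": [0,0,1.05]}]}}

```text
clock: 4.62
position: [0.4375, -0.33, 0.2447]
tool_rot: [0.503, 0.864, -0.0, -0.0]
ft_force: [-0.4, 0.5, 0.5]
finger_gap: 0.999
grip_force: 0.0
```

Emit:
{"fn": "jog_arm", "kwargs": {"series": [{"jaw": 1,"delta_pos": [0,0,0],"rotation": [0,0,0]},{"jaw": 1,"delta_pos": [0,0,0],"rotation": [0,0,0]}]}}

```text
clock: 4.88
position: [0.4374, -0.3272, 0.2454]
tool_rot: [0.501, 0.866, 0.0, -0.0]
ft_force: [-0.6, 0.1, 0.3]
finger_gap: 1.0
grip_force: 0.0
```

Run:
```python
from h import *
import json
s=readout.observe(); print(s["position"].round(4),s["tool_rot"].round(3),s["clock"],s["q"].round(2))
p=cams.camera_params("wrist"); json.dump({k:np.array(v).tolist() for k,v in p.items()},open("pics/p3.json","w"))
im,d=cams.get_image("wrist"); cv2.imwrite("pics/w3.png",im[:,:,::-1])
# project expected knob top
c=R.from_quat(p["attitude"]).inv().apply(np.array([.4376,-.3273,.052])-p["eye"]); u=c[0]/c[2]*p["fx"]+p["cx"]; v=c[1]/c[2]*p["fy"]+p["cy"]; print(u,v)
x0,y0=int(u)-70,int(v)-70; print(x0,y0)
cv2.imwrite("pics/w3c.png",cv2.resize(im[y0:y0+140,x0:x0+140,::-1],(560,560),interpolation=2))
```

```text
[ 0.4374 -0.3272  0.2454] [ 0.501  0.866  0.    -0.   ] 4.875 [-0.73  0.33  1.65  0.    1.17 -1.25]
322.4366037405341 203.56749681266115
252 133
```

View pics/w3c.png

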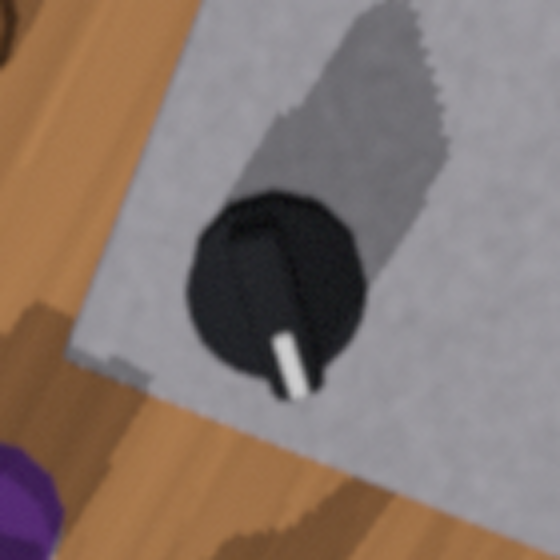

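The crop shows the knob's white pointer from px (322.5,217.5) to (326.5,232), and the bar's far end near px (315.5,190). That puts the bar centre at about (321,211), at top height 0.052.

Run:
```python
from h import *
import json
p={k:np.array(v) for k,v in json.load(open("pics/p3.json")).items()}
im=cv2.imread("pics/w3.png"); hsv=cv2.cvtColor(im,cv2.COLOR_BGR2HSV); V=hsv[...,2]; S=hsv[...,1]
w=np.zeros(V.shape,bool); w[212:236,312:336]=1
m=(V>165)&(S<50)&w; ys,xs=np.where(m&(cv2.dilate(((V>190)&w).astype(np.uint8),np.ones((3,3)))>0))
vx,vy,x,y=cv2.fitLine(np.stack([xs,ys],1).astype(np.float32),cv2.DIST_L2,0,.01,.01).ravel(); print(len(xs),x,y,vx,vy,ys.min(),ys.max())
a=onz(p,x-vx*6,y-vy*6,.052);b=onz(p,x+vx*6,y+vy*6,.052); d=b-a; yaw=np.arctan2(d[1],d[0]); print("pointer yaw",yaw)
tip=onz(p,326.5,232.,.052); far=onz(p,315.5,190,.052); print(tip,far,np.linalg.norm(tip-far),np.arctan2(*(tip-far)[1::-1]))
ctr=tip-.022*np.array([np.cos(yaw),np.sin(yaw),0]); print("centre",ctr)
# skirt: black blob widths, skirt top z=.028
k=(V<70); k[:150]=0;k[245:]=0;k[:,:290]=0;k[:,350:]=0
print(blob(k)[0],onz(p,*blob(k)[0][1],.025))
T=R.from_quat(readout.observe()["tool_rot"]).as_matrix(); print("tool x yaw",np.arctan2(T[1,0],T[0,0]))
print("shift tool to centre z .03:",tool([ctr[0],ctr[1],.03]))
```

```text
56 324.1607 224.01785 0.30383298 0.9527253 217 231
pointer yaw -0.7485150359556786
[ 0.45544226 -0.35014743  0.052     ] [ 0.4252984  -0.31917624  0.052     ] 0.043218822479853085 -0.7989346908441226
centre [ 0.43932285 -0.33517529  0.052     ]
(1570, array([320.8, 203.4])) [ 0.43932567 -0.33355433  0.025     ]
tool x yaw 2.0928862501870094
shift tool to centre z .03: [ -7.75635641  -2.18992966 215.45308392]
```

Emit:
{"fn": "jog_arm", "kwargs": {"series": [{"jaw": 0.6,"delta_pos": [-8,-2,40],"rotation": [0,0,-0.14]},{"jaw": 0.6,"delta_pos": [-8,-2,80],"rotation": [0,0,-0.277]},{"jaw": 0.6,"delta_pos": [-8,-2,120],"rotation": [0,0,-0.277]},{"jaw": 0.6,"delta_pos": [-8,-2,150],"rotation": [0,0,-0.277]},{"jaw": 0.6,"delta_pos": [-8,-2,175],"rotation": [0,0,-0.277]},{"jaw": 0.6,"delta_pos": [-8,-2,195],"rotation": [0,0,-0.277]},{"jaw": 0.6,"delta_pos": [-8,-2,208],"rotation": [0,0,-0.277]},{"jaw": 0.6,"delta_pos": [-8,-2,215],"rotation": [0,0,-0.277]}]}}

```text
clock: 5.92
position: [0.4394, -0.3361, 0.03]
tool_rot: [0.377, 0.926, 0.0, -0.0]
ft_force: [-0.4, -0.0, -0.1]
finger_gap: 0.6
grip_force: 0.0
```

Emit:
{"fn": "jog_arm", "kwargs": {"series": [{"jaw": 0.6,"delta_pos": [0,0,0],"rotation": [0,0,0]},{"jaw": 0.3,"delta_pos": [0,0,0],"rotation": [0,0,0]},{"jaw": 0.2,"delta_pos": [0,0,0],"rotation": [0,0,0]},{"jaw": 0,"delta_pos": [0,0,0],"rotation": [0,0,0]},{"jaw": 0,"delta_pos": [0,0,0],"rotation": [0,0,0]},{"jaw": 0,"delta_pos": [0,0,0],"rotation": [0,0,0]}], "force": 80}}

```text
clock: 6.68
position: [0.4395, -0.3367, 0.031]
tool_rot: [0.377, 0.926, -0.0, 0.001]
ft_force: [0.3, 0.5, 5.6]
finger_gap: 0.144
grip_force: 78.9
```

Run:
```python
from h import *
s=readout.observe(); print({k:np.round(v,4) for k,v in s.items() if k not in("tau","dq")})
```

```text
{'clock': np.float64(6.675), 'q': array([-0.7378,  0.6389,  1.775 ,  0.    ,  0.7266, -1.5348]), 'position': array([ 0.4395, -0.3367,  0.031 ]), 'tool_rot': array([ 3.773e-01,  9.261e-01, -2.000e-04,  6.000e-04]), 'ft_force': array([0.2896, 0.5341, 5.6374]), 'torque': array([ 0.1132,  0.1716, -0.0238]), 'grip_force': np.float64(78.8743), 'finger_gap': np.float64(0.1438)}
```

Emit:
{"fn": "jog_arm", "kwargs": {"series": [{"jaw": 0,"delta_pos": [0,0,-20],"rotation": [0,0,0]},{"jaw": 0,"delta_pos": [0,0,-60],"rotation": [0,0,0]},{"jaw": 0,"delta_pos": [0,0,-110],"rotation": [0,0,0]},{"jaw": 0,"delta_pos": [0,0,-150],"rotation": [0,0,0]},{"jaw": 0,"delta_pos": [0,0,-170],"rotation": [0,0,0]},{"jaw": 0,"delta_pos": [0,0,-170],"rotation": [0,0,0]},{"jaw": 0,"delta_pos": [0,0,-170],"rotation": [0,0,0]}]}}

```text
clock: 7.55
position: [0.4388, -0.336, 0.1992]
tool_rot: [0.377, 0.926, 0.0, -0.001]
ft_force: [-0.6, -0.5, -1.2]
finger_gap: 0.14
grip_force: 78.1
```

Run:
```python
from h import *
import json
s=readout.observe(); print(s["position"].round(4),s["tool_rot"].round(4),s["finger_gap"],s["ft_force"].round(1))
p=cams.camera_params("wrist"); json.dump({k:np.array(v).tolist() for k,v in p.items()},open("pics/p4.json","w"))
im,d=cams.get_image("wrist"); cv2.imwrite("pics/w4.png",im[:,:,::-1])
c=R.from_quat(p["attitude"]).inv().apply(s["position"]-p["eye"]); print(c[0]/c[2]*p["fx"]+p["cx"],c[1]/c[2]*p["fy"]+p["cy"])
c=cv2.convertScaleAbs(im[200:400,220:420,::-1],alpha=2.2,beta=15); cv2.imwrite("pics/w4c.png",cv2.resize(c,(600,600),interpolation=2))
print(tool([.5714,.0106,.2]).round(1))
```

```text
[ 0.4388 -0.336   0.1992] [ 3.773e-01  9.261e-01  3.000e-04 -8.000e-04] 0.13996019253675993 [-0.6 -0.5 -1.2]
323.5516104286336 304.60237284710854
[147.3 340.6  -0.7]
```

View pics/w4c.png

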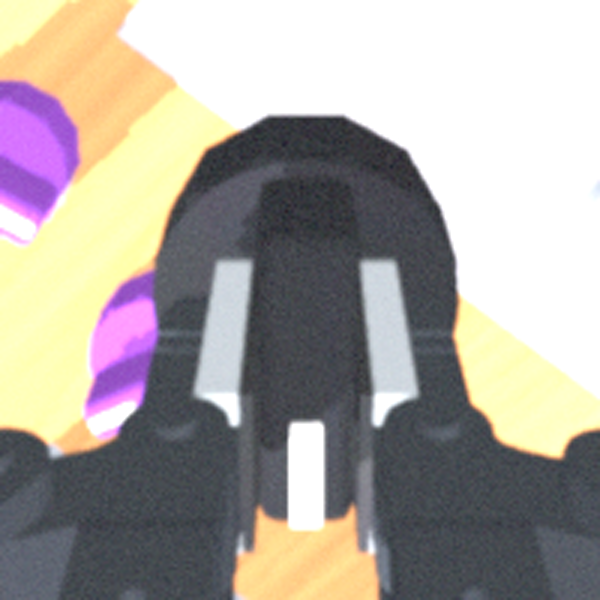

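The picture shows the knob held by its bar with the pads on each side, rear top edge at px (321.5,278) and pointer tip at px (322,376), parallel to the tool's x axis.

Run:
```python
from h import *
import json
p={k:np.array(v) for k,v in json.load(open("pics/p4.json")).items()}
s=readout.observe(); T=R.from_quat(s["tool_rot"]).inv(); z=s["position"][2]+.021
for c in ((321.5,278.5),(322,375.5),(322,341)): print(c,(T.apply(onz(p,*c,z)-s["position"])*1000).round(1))
```

```text
(321.5, 278.5) [ 22.6  -0.9 -21. ]
(322, 375.5) [-21.   -0.7 -21. ]
(322, 341) [ -4.5  -0.7 -21. ]
```

Emit:
{"fn": "jog_arm", "kwargs": {"series": [{"jaw": 0,"delta_pos": [21,49,0],"rotation": [0,0,-0.11]},{"jaw": 0,"delta_pos": [42,97,0],"rotation": [0,0,-0.22]},{"jaw": 0,"delta_pos": [63,146,0],"rotation": [0,0,-0.33]},{"jaw": 0,"delta_pos": [84,195,0],"rotation": [0,0,-0.44]},{"jaw": 0,"delta_pos": [105,244,0],"rotation": [0,0,-0.55]},{"jaw": 0,"delta_pos": [126,292,0],"rotation": [0,0,-0.65]},{"jaw": 0,"delta_pos": [147,341,0],"rotation": [0,0,-0.753]},{"jaw": 0,"delta_pos": [147,341,0],"rotation": [0,0,-0.753]}]}}

```text
clock: 8.6
position: [0.5726, 0.0131, 0.1989]
tool_rot: [0.008, 1.0, 0.0, -0.001]
ft_force: [0.1, -0.5, -0.8]
finger_gap: 0.146
grip_force: 78.3
```

Emit:
{"fn": "jog_arm", "kwargs": {"series": [{"jaw": 0,"delta_pos": [0,0,30],"rotation": [0,0,0]},{"jaw": 0,"delta_pos": [0,0,30],"rotation": [0,0,0]},{"jaw": 0,"delta_pos": [0,0,30],"rotation": [0,0,0]}]}}

```text
clock: 8.98
position: [0.5724, 0.0096, 0.1707]
tool_rot: [0.011, 1.0, -0.0, -0.0]
ft_force: [-0.1, 0.5, 0.0]
finger_gap: 0.144
grip_force: 78.3
```

Run:
```python
from h import *
import json
s=readout.observe(); print(s["position"].round(4),s["tool_rot"].round(4),s["finger_gap"],s["ft_force"].round(1),tool([.572,.011,.155]).round(1))
T=R.from_quat(s["tool_rot"]).as_matrix(); print(np.arctan2(T[1,0],T[0,0]))
# check side view
P=cams.camera_params("scene"); im,d=cams.get_image("scene")
for n,q in (("stem",[.5714,.0106,.124]),("knob",[.5714,.0106,.145])):
    c=R.from_quat(P["attitude"]).inv().apply(np.array(q)-P["eye"]); print(n,c[0]/c[2]*P["fx"]+P["cx"],c[1]/c[2]*P["fy"]+P["cy"])
cv2.imwrite("pics/s5c.png",cv2.resize(im[170:310,260:440,::-1],(720,560),interpolation=2))
```

```text
[0.5724 0.0096 0.1707] [ 0.0109  0.9999 -0.     -0.    ] 0.14440299949864596 [-0.1  0.5  0. ] [ 0.5  1.4 15.7]
3.1197953506405947
stem 327.34220560268824 246.9717291691428
knob 327.4409362578573 238.65202478802223
```

View pics/s5c.png

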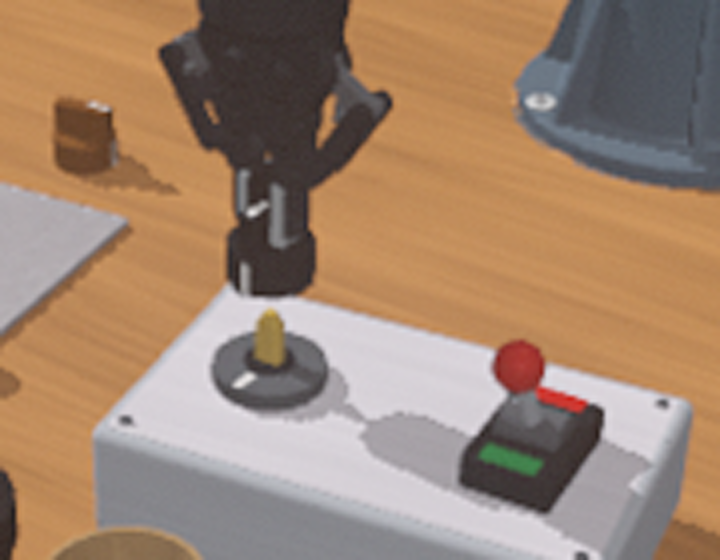

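The crop shows the knob straight over the stem, pointer and white mark facing the same way, and the toggle leaning to green. I go down with force checks.

Emit:
{"fn": "jog_arm", "kwargs": {"series": [{"jaw": 0,"delta_pos": [0,1,10],"rotation": [0,0,0]},{"jaw": 0,"delta_pos": [0,1,18],"rotation": [0,0,0]},{"jaw": 0,"delta_pos": [0,1,22],"rotation": [0,0,0]},{"jaw": 0,"delta_pos": [0,1,25],"rotation": [0,0,0]},{"jaw": 0,"delta_pos": [0,1,28],"rotation": [0,0,0]},{"jaw": 0,"delta_pos": [0,1,28],"rotation": [0,0,0]}]}}

```text
clock: 9.78
position: [0.5725, 0.0112, 0.1422]
tool_rot: [0.01, 1.0, -0.0, 0.0]
ft_force: [-0.2, -0.8, -0.2]
finger_gap: 0.143
grip_force: 78.3
```

Emit:
{"fn": "jog_arm", "kwargs": {"series": [{"jaw": 0,"delta_pos": [0,0,2],"rotation": [0,0,0]},{"jaw": 0,"delta_pos": [0,0,4],"rotation": [0,0,0]},{"jaw": 0,"delta_pos": [0,0,6],"rotation": [0,0,0]},{"jaw": 0,"delta_pos": [0,0,8],"rotation": [0,0,0]},{"jaw": 0,"delta_pos": [0,0,8],"rotation": [0,0,0]}]}}

```text
clock: 10.4
position: [0.5726, 0.0111, 0.1342]
tool_rot: [0.01, 1.0, -0.0, 0.0]
ft_force: [4.3, -3.7, -1.6]
finger_gap: 0.146
grip_force: 78.2
```

Emit:
{"fn": "jog_arm", "kwargs": {"series": [{"jaw": 0,"delta_pos": [-0.6,-0.5,0],"rotation": [0,0,0]},{"jaw": 0,"delta_pos": [-0.6,-0.5,2],"rotation": [0,0,0]},{"jaw": 0,"delta_pos": [-0.6,-0.5,4],"rotation": [0,0,0]},{"jaw": 0,"delta_pos": [-0.6,-0.5,6],"rotation": [0,0,0]},{"jaw": 0,"delta_pos": [-0.6,-0.5,6],"rotation": [0,0,0]}]}}

```text
clock: 11.02
position: [0.5729, 0.0108, 0.1283]
tool_rot: [0.01, 1.0, 0.0, -0.0]
ft_force: [-1.2, 0.3, 4.3]
finger_gap: 0.142
grip_force: 78.9
```

Emit:
{"fn": "jog_arm", "kwargs": {"series": [{"jaw": 0,"delta_pos": [0,0,2],"rotation": [0,0,0]},{"jaw": 0,"delta_pos": [0,0,4],"rotation": [0,0,0]},{"jaw": 0,"delta_pos": [0,0,6],"rotation": [0,0,0]},{"jaw": 0,"delta_pos": [0,0,6],"rotation": [0,0,0]},{"jaw": 0,"delta_pos": [0,0,6],"rotation": [0,0,0]}]}}

```text
clock: 11.65
position: [0.573, 0.0108, 0.1226]
tool_rot: [0.01, 1.0, 0.0, 0.0]
ft_force: [-1.2, 0.6, 8.2]
finger_gap: 0.142
grip_force: 79.4
```

Emit:
{"fn": "jog_arm", "kwargs": {"series": [{"jaw": 0,"delta_pos": [0,0,2],"rotation": [0,0,0]},{"jaw": 0,"delta_pos": [0,0,3],"rotation": [0,0,0]},{"jaw": 0,"delta_pos": [0,0,4],"rotation": [0,0,0]},{"jaw": 0,"delta_pos": [0,0,4],"rotation": [0,0,0]},{"jaw": 0,"delta_pos": [0,0,4],"rotation": [0,0,0]}]}}

```text
clock: 12.28
position: [0.5733, 0.0108, 0.1204]
tool_rot: [0.01, 1.0, -0.0, 0.001]
ft_force: [-9.0, 0.3, 25.9]
finger_gap: 0.149
grip_force: 82.4
```

Run:
```python
from h import *
s=readout.observe(); print({k:np.round(v,4) for k,v in s.items() if k not in("tau","dq")})
im,d=cams.get_image("scene"); cv2.imwrite("pics/s6c.png",cv2.resize(im[170:310,260:440,::-1],(720,560),interpolation=2))
print(readout.observe()["ft_force"])
```

```text
{'clock': np.float64(12.275), 'q': array([-6.2400e-02,  5.2660e-01,  1.6861e+00,  1.0000e-04,  9.2760e-01,
       -1.6125e+00]), 'position': array([0.5733, 0.0108, 0.1204]), 'tool_rot': array([ 1.040e-02,  9.999e-01, -0.000e+00,  7.000e-04]), 'ft_force': array([-9.023 ,  0.3113, 25.9203]), 'torque': array([ 0.0622,  1.6203, -0.0036]), 'grip_force': np.float64(82.3852), 'finger_gap': np.float64(0.1486)}
[-7.75209968  0.36228073 25.26057635]
```

View pics/s6c.png

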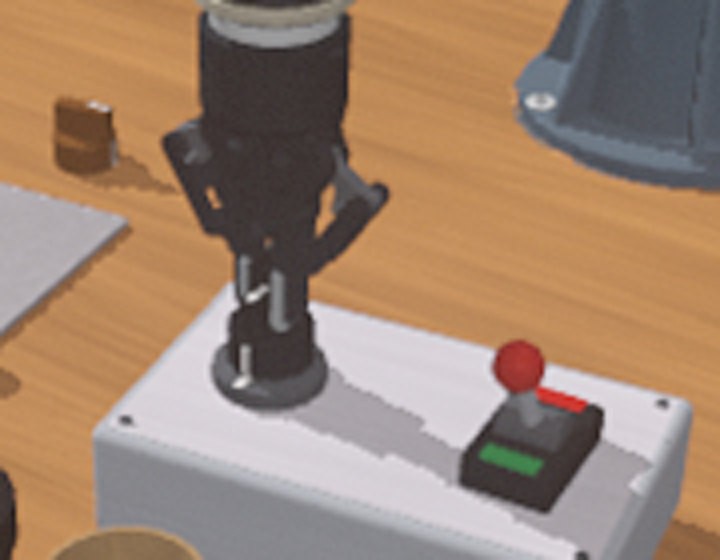

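The picture shows the knob seated on the bezel with pointer and white mark in line, stem at its bottom stop (25 N), and toggle off. I ease the push slightly, staying at the stop, then hand in.

Emit:
{"fn": "jog_arm", "kwargs": {"series": [{"jaw": 0,"delta_pos": [0,0,-1],"rotation": [0,0,0]},{"jaw": 0,"delta_pos": [0,0,-1],"rotation": [0,0,0]},{"jaw": 0,"delta_pos": [0,0,-1],"rotation": [0,0,0]},{"jaw": 0,"delta_pos": [0,0,-1],"rotation": [0,0,0]}]}}

```text
clock: 12.82
position: [0.5732, 0.0108, 0.1206]
tool_rot: [0.01, 1.0, -0.0, 0.0]
ft_force: [-5.0, -0.2, 17.9]
finger_gap: 0.146
grip_force: 80.7
```

```bash
python3 -c "
from bench import ticket
print(ticket.job_done())"
```

```text
the job is handed in; nothing more can be done
None
```

I switched the toggle to off, then fitted the black knob on the spindle with pointer and mark in line, and handed in at about 13 s still gripping it, pressed to the bottom stop at about 18 N; I didn't touch the tamper, jug, cup or lids.

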